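# Rock the angle gauge on the humped stud until its needle settles on the tab, and hold it

### The arm

A 7-joint arm with a two-finger parallel gripper is mounted at the origin on the work surface. World frame = base frame: x ahead of the robot, y to its left, z up, the work surface at z = 0. Lengths are in mm, angles in rad, forces in N, time in s.
With the tool pointing down it reaches from about 350 to 900 mm from the base axis. Payload 19.9 kg.
Tool frame: the origin (TCP) lies between the finger pads; the fingertips stand 8 mm ahead of it and the grasp point (between the pads) lies 11 mm behind it (tips_ahead is the distance from the TCP to the fingertips, in mm); z points along the fingers, y is the line along which they close (so a half turn about z gives the same grasp; the last joint's range is limited). The gripper opens to 85 mm and grips with 20 to 120 N. Pads are 22 mm wide; open, the fingers measure 114 mm over their backs; the gripper's body (76 mm by 85 mm) begins 54 mm behind the grasp point. The pads swing forward as they close: fully open they stand 13 mm farther back than shut.
Start: joints at [-1.169, 0.417, -0.01, 1.614, 0.005, 1.111, -0.053], TCP at [268.346, 564.44, 239.26] pointing down, gripper open.
Joint ranges: [-2.81, 2.81], [-0.39, 2.02], [-1.27, 1.25], [0.06, 2.57], [-1.19, 4.33], [0.19, 2], [-2.82, 2.82]. Speed limits (rad/s): [1.89, 1.89, 2.39, 2.39, 3.01, 3.01, 3.01].

### API

Orientations are given as [roll, pitch, yaw] about the fixed x, y, z axes, in that order (R = Rz(yaw) Ry(pitch) Rx(roll)).
In Python, from cell import * gives the robot as it stands. Calls block until the motion is done:
- movep(position, orientation): joint-space move of the TCP to a pose.
- move_straight(position, attitude=None, feed=150, guard=None): straight line of the TCP; attitude=None keeps the orientation; feed is the mean speed in mm/s. With guard (N) it stops when the force on the tool has changed by that much, and returns True; else False.
- move_joints(angles): joint-space move.
- gripper_open() and clamp(f_grip=None): open the fingers fully, or close them until they stop; f_grip is the grip in N (None keeps the last).
- wait(seconds).
- ik(position, orientation): joint angles nearest the present ones, or None.
- state(): the state.
- camera(name): name is "scene" or "top"; returns the picture (480x640x3 uint8, blue, green, red); there is no depth.
- calibration(name): a dict with "camera_matrix" (3x3 intrinsics, pixels), "R" (3x3) and "t" (3): a world point X has camera coordinates R X + t. Camera axes: x right, y down, z forward; pixel columns grow to the right and rows downward; lengths in mm; the calibration is good to about 2 mm. A picture is of the moment at which its call begins. calibration takes no time and is no camera call.
A pose or a line that the arm cannot do raises Unreachable and nothing moves.
- sign_off(): hands the job in; it is judged then, once.
Trained networks look in the newest picture that a camera, given by its name, has taken for a name from the list of things; names that differ only in an ending like _2 or _b are one class to them, and where a whole thing is asked for, a point or a joint stands for the part that bears it (a point fixed in the world has none). Each returns a list of dicts, best first, with "conf" (0 to 1); they miss things now and then, are a little off and sometimes report something else, mostly with a low value. They report only what shows in the picture. A call takes as long as a camera call. They do not tell look-alikes from the thing itself.
- boxes_of(camera, thing): "at" ([row, column] in pixels, amid what is visible of it).
The state is a dict: "clock": time; "q": joint angles; "qd": joint speeds; "effort": joint torques, N m; "tcp_pos": TCP position; "tool_rot": TCP orientation; "force": force on the tool from outside, world axes, zero at the start; "torque": the same for the moment, N m; "width": opening from 0.0 (shut) to 1.0 (fully open); "grasp_force": force on a finger pad.
Only numpy, scipy, OpenCV 4.12 (cv2) and the standard library are available. Lean on these libraries where they do the work, as an engineer would, in place of code of your own. Each camera call takes 0.05 s, during which the arm holds its last target. There are 200 camera calls.

### The job

Take the angle gauge, stand it upright on the crest of the humped stud block with its dial facing away from the joist offcut, and slide it back until you feel its back stop flat against the joist. Then rock it on the hump, top towards the side the brass tab is on, until the swinging needle settles on the tab. Finish while still holding it there, pressed onto the stud and against the joist so that it stays in touch with both, and leave the other things on the bench alone.

Things in the scene. Friction and masses are not known exactly. Their poses are not given: they have to be found in the camera images.
- gauge: Loose pendulum angle gauge, 0.3-0.6 kg, upright on the bench. Origin: centre of the underside of its flat foot (30 mm in x, 110 in y, 12 thick); z up. Round body (diameter 110, 24 thick) centred at z 72 mm, white dial facing gauge +x; the foot's back (x = -15 mm) is the rearmost face. On top the handle: black block 22 mm (x) by 30 (y), z 125 to 175 mm, gripped across the 22 mm from above.
- grip (a point): Centre of the gripping height of the gauge's handle, 155 mm above the gauge's underside on its centre line. Axes as the gauge.
- pointer (a joint): Angle (rad) of the dark needle in the gauge. It hangs plumb from the dial's centre and swings out in about 1 s. 0: in line with the gauge's z; positive: its tip lies towards gauge +y. Tipping the gauge's top towards gauge +y by an angle raises the value by that angle.
- tab (a joint): Angle (rad) at which the brass tab (the mark, 7 mm wide, 14 long, at the dial's lower rim) is set, counted like the needle's; 0.22 to 0.45, so always on the gauge's +y side. It stays put in the gauge. The needle is on the tab when both joint values are equal.
- pointer_tip (a point): Lower tip of the needle, 48 mm from its pivot (pivot: gauge x 16 mm, y 0, z 72 mm). Its z axis runs from tip to pivot.
- tab_mark (a point): Point on the tab 48 mm from the needle's pivot. Its z axis runs towards the pivot.
- stud: Pale wood stud block, screwed down: 90 mm (x) by 170 (y) by 60 high, with a smooth round hump on top: part of a cylinder of radius 55 mm, its axis parallel to stud x, 40 mm above the bench, running the full 90 mm; crest 95 mm above the bench. Origin: centre of the underside, z up.
- crest (a point): Middle of the hump's crest line, 95 mm above the bench. Axes as the stud.
- joist: Darker joist offcut fixed upright on the bench along the stud's -x side (the robot's side), parallel to it and 0 to 12 mm off it: 38 mm (x) by 200 (y) by 140 high, 45 mm higher than the crest. Origin: centre of the underside. Its +x face is the stop for the gauge's back.
- joist_face (a point): Centre line of the joist's stop face (its +x face), 110 mm above the bench. Axes as the joist, x pointing out of the face over the stud.
- glue: Bystander: glue bottle, 60 mm across, 170 mm high. Origin: centre of the underside.
- hammer: Bystander: hammer lying on the bench. Origin: under its middle.
- driver: Bystander: screwdriver lying on the bench. Origin: under its middle.
- screwbox: Bystander: open grey plastic box, 100 x 130 x 50 mm. Origin: centre of the underside.
Mind the look-alikes: they are no part of the job. Leave any green look-alike of the gauge alone.

How it is judged (in metres and radians):
On the way, in this order (a step that is already met when the one before it is completed fails the run):
1. the gauge, held, stands upright (within 7 degrees) on the stud's hump and touches the joist with its back (contact force between gauge and stud above 0.3 N and contact force between gauge and joist above 0.3 N and contact force between gauge and the fingers above 1 N and angle between the x axis of gauge and the x axis of joist, either way round below 0.14 rad and x of pointer_tip in the frame of joist above 0.04 m and angle between gauge's own z axis and vertical below 0.12 rad), for 0.2 s.
2. rocked on the hump against the joist, the needle settles on the tab (contact force between gauge and stud above 0.3 N and contact force between gauge and joist above 0.3 N and contact force between gauge and the fingers above 1 N and angle between the x axis of gauge and the x axis of joist, either way round below 0.14 rad and x of pointer_tip in the frame of joist above 0.04 m and angle between the z axis of pointer_tip and the z axis of tab_mark, either way round below 0.07 rad and velocity of joint pointer between -0.3 and 0.3 rad/s), for 0.3 s.
At the end, for the whole second after the job is handed in: Held in the fingers, the gauge presses on the stud and the joist with at least 0.3 N each, square to the joist within 8 degrees, dial outward, off the bench (middle of its underside at least 55 mm up), its needle at rest within 0.07 rad (4 degrees, about half the tab) of the tab (all of step 2 and height (world z) of gauge above 0.055 m and contact force between gauge and table below 0.1 N); the arm keeps its last pose, push and grip.
It fails at once if a bystander is moved by more than 30 mm (distance of any of glue, hammer, driver, screwbox from where it was at the start of the episode above 0.03 m).
It also fails if it takes over 54 s, if anything falls off the work surface, if the arm or the gripper's body presses on something with over 40 N, if the wrist force passes 120 N, or if a joint passes its speed limit or range.

## Working session

There is one attempt and no reset: what is moved stays moved. The work goes in short steps, each a Python script; the robot and the scene stay as the last script left them, time stands still between calls to the robot, and variables do not carry over. Pictures are saved under pics/ and viewed, at most 10 in all, crops included, and the job is handed in when it is done.

```bash
mkdir -p pics; ls; python3 - <<'E'
from cell import *
import cv2
for n in ("scene","top"):
    im=camera(n); cv2.imwrite(f"pics/{n}0.png",im)
    c=calibration(n); print(n,c)
    for t in ("gauge","stud","joist","tab","pointer","glue","hammer","driver","screwbox"):
        print(t,[( [round(v) for v in d["at"]],round(d["conf"],2)) for d in boxes_of(n,t)][:4])
print(state())
E
```

```text
pics
scene {'camera_matrix': array([[549.10458292,   0.        , 312.14537888],
       [  0.        , 549.10458292, 232.53676779],
       [  0.        ,   0.        ,   1.        ]]), 'R': array([[ 0.68754751,  0.7260217 , -0.01307313],
       [ 0.48557271, -0.47307782, -0.73513028],
       [-0.53990514,  0.49908904, -0.6777998 ]]), 't': array([-306.0938312 , -142.67201374, 1958.58265348])}
gauge [([245, 275], 0.75), ([296, 297], 0.64), ([237, 355], 0.43)]
stud [([239, 355], 0.84), ([296, 292], 0.57)]
joist [([207, 346], 0.75)]
tab []
pointer []
glue [([161, 389], 0.56)]
hammer [([202, 429], 0.85)]
driver [([347, 197], 0.58)]
screwbox [([325, 151], 0.96)]
top {'camera_matrix': array([[596.1588761 ,   0.        , 311.27195763],
       [  0.        , 596.1588761 , 230.92275521],
       [  0.        ,   0.        ,   1.        ]]), 'R': array([[ 0.00720703, -0.99992079,  0.0103181 ],
       [-0.98309941, -0.00897263, -0.18285252],
       [ 0.18293062, -0.0088259 , -0.98308621]]), 't': array([  -7.94807567,  500.13266363, 1488.77740355])}
gauge [([196, 383], 0.89), ([269, 352], 0.77)]
st
[... 220 characters left out ...]
288, 512], 0.66)]
{'clock': 1.0, 'q': array([-1.16852849,  0.41737864, -0.01029701,  1.61362415,  0.00473238,
        1.11069067, -0.05300324]), 'qd': array([-0.00193328, -0.00169661,  0.00081946,  0.0004959 , -0.00166722,
       -0.00074826,  0.00031485]), 'effort': array([-1.32908979e-03, -8.64245367e+01,  6.77341484e-01, -4.35219240e+01,
        1.90793665e-02,  1.53924026e-03, -2.04207237e-05]), 'tcp_pos': array([268.33647298, 564.43582369, 239.26328703]), 'tool_rot': array([-3.14151941e+00,  7.00645900e-05,  2.69783640e+00]), 'force': array([ 0.36927893, -0.17145181, -0.65839632]), 'torque': array([-0.03341382, -0.03560733, -0.06821925]), 'grasp_force': 0.0, 'width': 0.9953318510039376}
```

View pics/scene0.png

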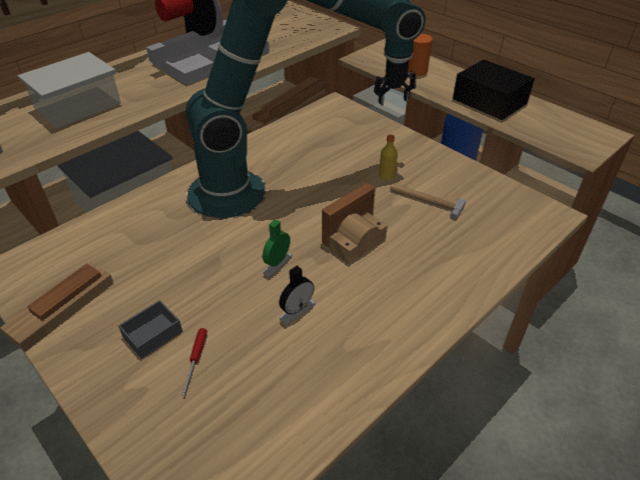

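View pics/top0.png

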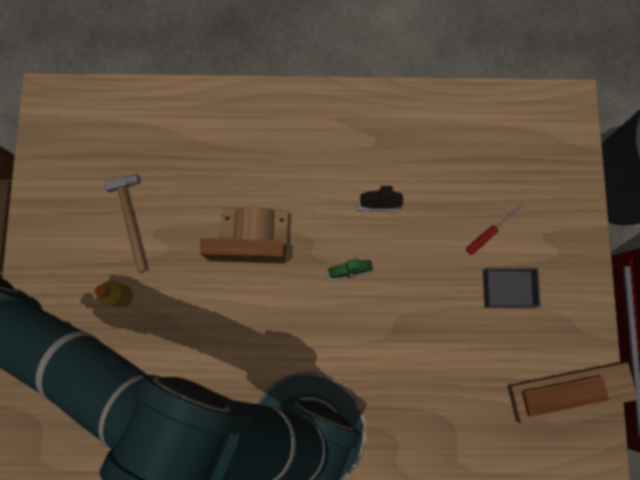

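Candidates for the gauge: the black gauge with a white dial at scene (row 296, col 297) / top (196, 383), and the green look-alike at scene (245, 275) / top (269, 352). By the description it is the black one. Next I check it in close crops.

```bash
python3 - <<'E'
import cv2,numpy as np
s=cv2.imread("pics/scene0.png");t=cv2.imread("pics/top0.png")
a=cv2.resize(s[262:330,265:333],(544,544),interpolation=cv2.INTER_CUBIC)
cv2.imwrite("pics/cropA.png",a)
b=cv2.resize(t[180:275,190:300],None,fx=5,fy=5,interpolation=cv2.INTER_CUBIC)
c=cv2.resize(t[175:225,345:420],None,fx=5,fy=5,interpolation=cv2.INTER_CUBIC)
m=np.zeros((b.shape[0]+0,b.shape[1]+c.shape[1]//1,3),np.uint8)
m[:,:b.shape[1]]=b; m[:c.shape[0],b.shape[1]:]=c
m=cv2.resize(m,(800,int(m.shape[0]*800/m.shape[1])))
cv2.imwrite("pics/cropB.png",cv2.convertScaleAbs(m,alpha=1.8));print(m.shape)
E
```

```text
(410, 800, 3)
```

View pics/cropA.png

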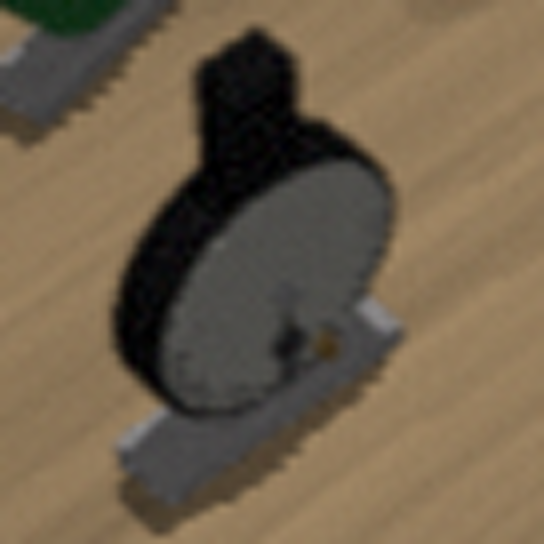

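View pics/cropB.png

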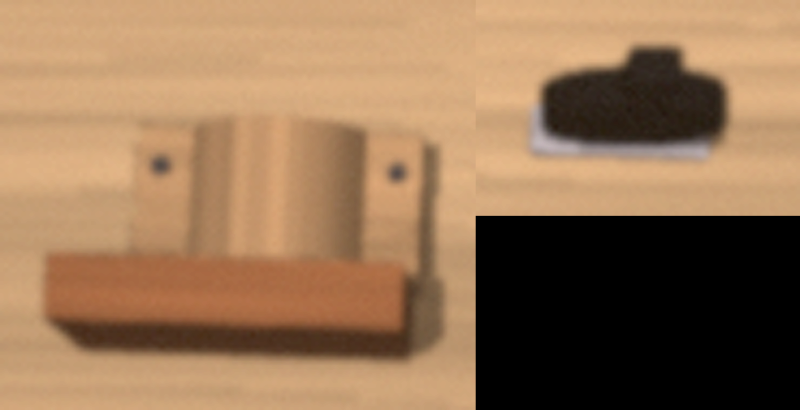

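Crop A shows the white dial towards scene-camera/world +x, needle at about (305, 301) and the brass tab to its right at about (305, 305.6), so the tab is on the world +y side. Crop B shows the joist with the stud's hump in front of it (+x side), and the gauge's foot back edge on the −x side, almost parallel.

```bash
cat > h.py <<'E'
from cell import *
import numpy as np, cv2
from scipy.optimize import least_squares
from scipy.spatial.transform import Rotation as Ro
def proj(n,X):
    c=calibration(n); p=(np.atleast_2d(X)@c["R"].T+c["t"])@c["camera_matrix"].T
    return p[:,:2]/p[:,2:]
def unproj(n,u,v,z):   # pixel (col,row) -> world point at height z
    c=calibration(n); d=c["R"].T@np.linalg.solve(c["camera_matrix"],[u,v,1]); C=-c["R"].T@c["t"]
    return C+d*(z-C[2])/d[2]
E
python3 - <<'E'
from h import *
np.set_printoptions(precision=1,suppress=True)
k=800/925*5
def B(u,v): return 190+u/k,180+v/k
def G(u,v): return 345+(u-476)/k,175+v/k
print("joist top",*[unproj("top",*B(*p),140) for p in((45,255),(405,265),(48,320),(405,332))])
print("stud holes",*[unproj("top",*B(*p),60) for p in((160,163),(397,172))])
print("hump front edge crest",unproj("top",*B(280,117),95))
print("stud front corners z60",*[unproj("top",*B(*p),60) for p in((136,122),(420,133))])
print("foot back z0-12",*[unproj("top",*G(*p),6) for p in((531,155),(708,158))])
print("handle top far edge",*[unproj("top",*G(*p),175) for p in((632,47),(681,47))])
def A(u,v): return 265+u/8,262+v/8
print("scene handle top centre",unproj("scene",*A(250,52),175))
print("foot front corners z0",*[unproj("scene",*A(*p),0) for p in((178,505),(402,335))])
E
```

```text
joist top [460.6 263.3 140. ] [456.8  63.2 140. ] [424.1 260.2 140. ] [419.2  62.6 140. ]
stud holes [530.1 212.1  60. ] [525.9  71.9  60. ]
hump front edge crest [550.7 138.7  95. ]
stud front corners z60 [554.8 227.1  60. ] [549.7  58.6  60. ]
foot back z0-12 [ 563.1 -127.5    6. ] [ 562.3 -236.6    6. ]
handle top far edge [ 587.3 -168.9  175. ] [ 587.6 -196.   175. ]
scene handle top centre [ 577.7 -179.7  175. ]
foot front corners z0 [ 593.1 -235.     0. ] [ 592.  -126.7    0. ]
```

```bash
cat >> h.py <<'E'
YG=0.0; HALF=1   # tool yaw = gauge yaw + HALF*pi/2
def tool(g,yaw,tilt,up=144,half=1):
    """TCP pose holding a gauge with foot centre g, yaw and tilt (top to +y)"""
    Rg=Ro.from_euler('ZX',[yaw,-tilt]); Rt=Rg*Ro.from_euler('ZX',[half*np.pi/2,np.pi])
    return np.array(g)+Rg.apply([0,0,up]), Rt.as_euler('xyz')
def rolled(x,yc,th,R=55.,zc=40.,roll=1.):
    """foot centre when rolled by th on the hump"""
    return np.array([x, yc+R*np.sin(th)-roll*R*th*np.cos(th), zc+R*np.cos(th)+roll*R*th*np.sin(th)])
E
python3 - <<'E'
from h import *
np.set_printoptions(precision=3,suppress=True)
for h in(1,-1):
    for a in [((577.5,-181.5,0),0,0),((577.5,-181.5,250),0,0),((480,142,150),-.025,0),(rolled(474,142,.45),-.025,.45)]:
        print(h,ik(*tool(*a,half=h)))
c=[]
for i in range(8):
    im=camera("scene").astype(float); c.append(im)
im=np.mean(c,0); b,g,r=im[...,0],im[...,1],im[...,2]
sub=im[296:314,292:314]
w=np.clip(sub[...,2]-sub[...,0]-25,0,None)
print((sub[...,2]-sub[...,0]).round().astype(int))
print(sub.mean(2).round().astype(int))
P=np.array([593.5,-181.5,72])
for th in(0,.22,.3,.38,.45): print(th,proj("scene",P+[0,48*np.sin(th),-48*np.cos(th)]))
E
```

```text
1 [-0.307  0.607  0.772  1.767 -0.502  0.975  0.667]
1 [-0.361  0.367  0.842  1.471 -0.274  1.426  0.487]
1 [-0.755  0.146  0.452  1.863 -0.07   1.148 -0.304]
1 [-1.027  0.417  0.464  1.768  0.195  1.263 -0.682]
-1 [-0.481  0.763  1.081  1.772 -0.759  1.089 -2.274]
-1 [-0.498  0.447  1.084  1.475 -0.395  1.456 -2.552]
-1 [-0.379  0.141  0.033  1.851 -0.005  1.149  2.772]
-1 [-0.519  0.394 -0.185  1.75   0.413  1.34   2.251]
[[ 4  4  4  4  3  4  4  4  4  4  4  4  4  4  4  4  4  2  4 23 49 56]
 [ 4  4  4  4  4  4  4  3  2  1  2  4  4  5  4  5  4  3 10 36 54 55]
 [ 3  4  4  4  4  4  4  1  0 -1  1  3  4  4  3  4  3  2 13 36 54 55]
 [ 4  4  4  4  3  4  3  2  0  0  2  4  3  4  4  4  4  2  3 16 42 55]
 [ 4  4  4  3  5  4  4  3  1  1  4  4  4  4  3  4  3  2  1  2 12 36]
 [ 4  4  4  4  4  4  4  4  2  2  4  4  4  4  4  4  3  2  1  1  2 12]
 [ 4  4  4  4  4  3  4  4  2  2  3  3  4  3  3  2  1  1  1  2  2  2]
 [ 5  5  4  4  4  4  4  4  1 -1  0  2 10 22 15  2  0  0  1  1  1 -1]
 [ 4  4  4  4  4  3  3  2  0 -2  0  7 23 40 30 12  1  1  2  2  0  0]
 [ 4  3  4  4  4  4  2  0 -3 -1  1 10 25 41 39 18  
[... 1666 characters left out ...]
9
   68  66  64  99]
 [ 77  76  76  77  77  77  77  68  43  38  53  58  69  74  72  70  68  66
   66  70  94 125]
 [ 78  76  77  76  76  77  75  68  44  42  61  70  74  75  69  73  72  62
   70  77  99 126]
 [ 76  72  64  66  69  69  53  50  56  63  73  73  72  68  67  68  68  70
   95 123 125 126]
 [ 68  69  62  66  62  69  60  64  70  74  75  68  67  67  68  68  67  73
   99 126 125 123]
 [ 69  70  60  54  45  55  69  73  73  72  70  71  68  61  67  71  77  97
  122 124 123 123]
 [ 46  46  42  51  64  69  76  75  69  69  66  68  68  66  72  98 122 124
  125 123 123 123]]
0 [[301.344 309.18 ]]
0.22 [[304.089 306.882]]
0.3 [[305.053 305.939]]
0.38 [[305.99  304.947]]
0.45 [[306.783 304.043]]
```

```bash
python3 - <<'E'
from h import *
np.set_printoptions(precision=1,suppress=True)
s=state(); move_straight(s["tcp_pos"]+[0,0,130],feed=250)
p,o=tool((577.5,-181.5,200),0,0); movep(p,o)
p,o=tool((577.5,-181.5,0),0,0); print(move_straight(p,o,feed=150,guard=12))
clamp(90); s=state(); print(s["clock"],s["width"],s["grasp_force"],s["tcp_pos"],s["force"])
move_straight(s["tcp_pos"]+[0,0,40],feed=80)
s=state(); print(s["width"],s["grasp_force"],s["force"],s["torque"])
im=camera("scene");cv2.imwrite("pics/c1.png",cv2.resize(im[200:330,225:355],(650,650),interpolation=cv2.INTER_CUBIC))
E
```

```text
False
7.0 0.24564084208924614 88.45270156860352 [ 577.8 -181.5  144.3] [0.2 1.1 4.6]
0.24683983865278983 87.8173828125 [-1.  -0.3 -5.9] [-0.  0.  0.]
```

View pics/c1.png

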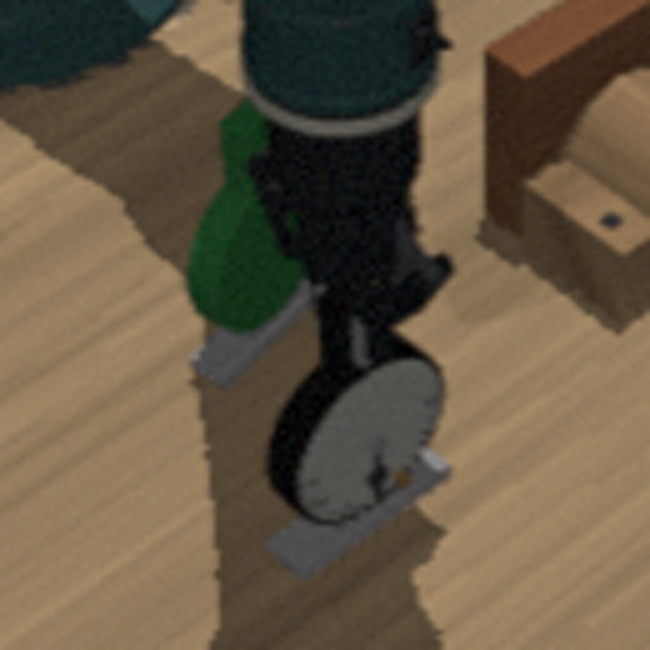

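The black gauge is held upright and clear of the bench (dial at crop (380, 440), tab at (405, 475)). Next I carry it over the hump, touch down, and slide it back.

```bash
python3 - <<'E'
from h import *
np.set_printoptions(precision=2,suppress=True)
Y=-.025;yc=142
s=state(); move_straight(s["tcp_pos"]+[0,0,170],feed=200)
p,o=tool((492,yc,215),Y,0); movep(p,o)
p,o=tool((492,yc,105),Y,0); print(move_straight(p,o,feed=100,guard=15))
wait(.3); f0=state()["force"]
p,o=tool((492,yc,85),Y,0); print("down",move_straight(p,o,feed=15,guard=6))
s=state(); print(s["clock"],s["tcp_pos"]-tool((0,0,0),0,0)[0],s["force"],s["force"]-f0)
q=s["tcp_pos"]; print("back",move_straight(q+[-40,1,0],feed=15,guard=8))
wait(.4); s=state(); print(s["clock"],s["tcp_pos"]-tool((0,0,0),0,0)[0],s["force"]-f0,s["torque"],f0)
cv2.imwrite("pics/s2.png",camera("scene"));np.save("f0.npy",f0)
im=cv2.imread("pics/s2.png");cv2.imwrite("pics/c2.png",cv2.resize(im[150:280,290:420],(650,650),interpolation=cv2.INTER_CUBIC))
E
```

```text
False
down True
12.275 [492.13 141.97  95.12] [-0.57 -0.39  7.96] [-0.97 -1.39 13.37]
back True
14.0083 [474.87 142.4   95.23] [ 4.21 -0.98  3.34] [ 0.12 -1.48  0.29] [ 0.4   1.   -5.42]
```

View pics/c2.png

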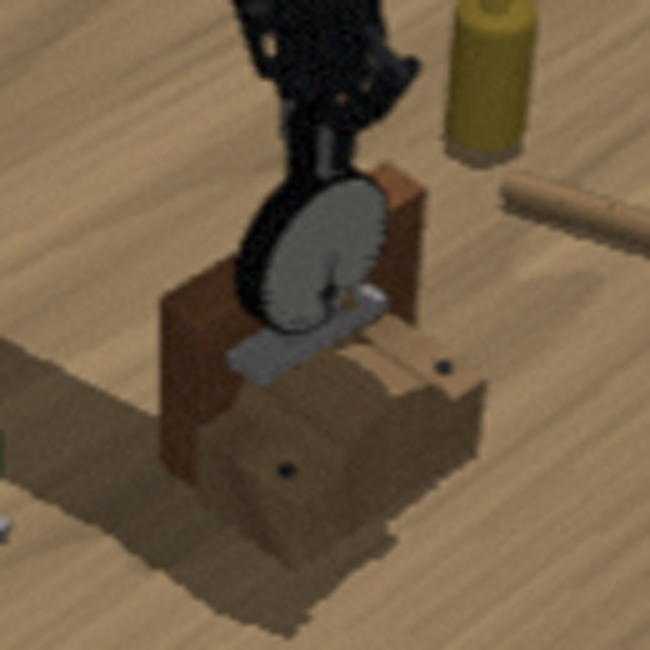

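Upright on the hump with its back on the joist (about 4 N on the joist, 3 N on the stud; foot at crop (305, 340)). Now I rock it in small steps with force feedback.

```bash
cat >> h.py <<'E'
def rock(ths,st,Y=-.025,yc=142.,T=7.,gain=.06,verbose=True):
    """st: [x, dz] commanded; steps through tilts, trimming joist and stud push to T newtons"""
    f0=np.load("f0.npy")
    for th in ths:
        g=rolled(st[0],yc,th); g[2]+=st[1]
        move_straight(*tool(g,Y,th),feed=25); wait(.12)
        s=state(); f=s["force"]-f0
        if verbose: print(round(s["clock"],1),round(th,3),np.round(f,1),np.round(s["torque"],2),np.round(st,2),np.round(s["tcp_pos"]-tool(g,Y,th)[0],2),round(s["grasp_force"]))
        st[0]-=np.clip(gain*(T-f[0]),-.5,.5); st[1]-=np.clip(gain*(T-f[2]),-.5,.5)
    np.save("st.npy",np.array(list(st)+[th]))
    return st
E
python3 - <<'E'
from h import *
st=[474.8,0.0]
rock([0]*5+list(np.arange(.03,.345,.03)),st)
im=np.mean([camera("scene").astype(float) for i in range(8)],0)
cv2.imwrite("pics/s3.png",im)
cv2.imwrite("pics/c3.png",cv2.resize(im[175:235,320:380].astype(np.uint8),(600,600),interpolation=cv2.INTER_CUBIC))
E
```

```text
14.4 0 [3.9 0.2 7.6] [ 0.47 -1.58  0.35] [474.8   0. ] [0.2  0.14 0.19] 89
14.8 0 [5.3 0.5 6.7] [ 0.53 -1.73  0.37] [4.7461e+02 4.0000e-02] [0.25 0.17 0.15] 89
15.2 0 [5.2 0.2 6.4] [ 0.56 -1.93  0.3 ] [4.7451e+02 2.0000e-02] [0.33 0.19 0.2 ] 89
15.5 0 [5.4 0.9 7.2] [ 0.54 -2.01  0.32] [ 4.744e+02 -2.000e-02] [0.4  0.19 0.24] 89
15.9 0 [5.8 1.1 6.4] [ 0.5  -2.09  0.38] [ 4.743e+02 -1.000e-02] [0.41 0.17 0.24] 89
16.3 0.03 [ 6.1 -0.3  7.6] [ 0.31 -2.18  0.29] [ 4.7423e+02 -4.0000e-02] [0.5  0.07 0.28] 89
16.8 0.06 [ 7.1 -0.1  8.1] [ 0.26 -2.26  0.32] [ 4.7418e+02 -1.0000e-02] [ 0.52 -0.    0.28] 89
17.2 0.09 [6.7 0.4 7.2] [ 0.19 -2.16  0.45] [4.7419e+02 5.0000e-02] [ 0.52 -0.04  0.26] 89
17.7 0.12 [ 6.1 -0.5  7.9] [ 0.24 -2.13  0.53] [4.7417e+02 7.0000e-02] [ 0.51 -0.    0.27] 89
18.1 0.15 [6.6 0.1 7.6] [ 0.2  -2.24  0.62] [4.7411e+02 1.2000e-01] [ 0.53 -0.02  0.24] 89
18.5 0.18 [ 6.3 -0.8  7.8] [ 0.26 -2.19  0.71] [4.7409e+02 1.5000e-01] [ 0.55 -0.01  0.26] 89
19.0 0.21 [ 6.1 -0.1  7.4] [ 0.4  -2.22  0.8 ] [4.7405e+02 2.0000e-01] [0.54 0.05 0.23] 89
19.4 0.24 [6.8 0.4 6.9] [ 0.37 -2.24  0.88] [4.7399e+02 2.2000e-01] [0.56 0.06 0.25] 89
19.9 0.27 [7.1 0.7 7.8] [ 0.45 -2.2   0.96] [4.7398e+02 2.2000e-01] [0.59 0.09 0.26] 89
20.3 0.3 [6.  1.6 7.4] [ 0.48 -2.12  1.06] [4.7399e+02 2.6000e-01] [0.56 0.14 0.24] 89
20.8 0.33 [6.5 0.1 8.2] [ 0.6  -2.2   1.19] [4.7393e+02 2.9000e-01] [0.58 0.15 0.24] 89[ WARN:0@6.980] global loadsave.cpp:1063 imwrite_ Unsupported depth image for selected encoder is fallbacked to CV_8U.
```

View pics/c3.png

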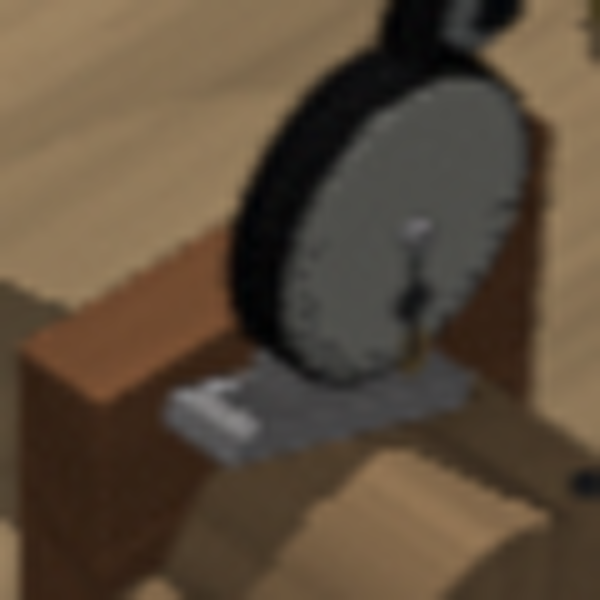

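Near: the needle (blob at (410, 300), tip below) now covers most of the tab, with brass still showing slightly to the right at (418, 350). I'll measure the residual.

```bash
python3 - <<'E'
from h import *
np.set_printoptions(precision=2,suppress=True,linewidth=150)
im=np.mean([camera("scene").astype(float) for i in range(10)],0); np.save("im3.npy",im)
r0,c0=200,354; sub=im[r0:214,c0:368]
print((sub[...,2]-sub[...,0]).round().astype(int)); print(sub.mean(2).round().astype(int))
# model: gauge pose as held now
st=np.load("st.npy"); th=.33; g=rolled(474.4,142,th); g[2]+=.3
Rg=Ro.from_euler('ZX',[-.025,-th])
P=lambda x,r,a: g+Rg.apply([x,r*np.sin(a),72-r*np.cos(a)])
print("pivot",proj("scene",P(16,0,0)))
for r in(40,48,52): print(r,[proj("scene",P(16,r,a))[0] for a in(.26,.33,.40)])
E
```

```text
[[ 4  4  4  4  4  4  3  1  1  4  4  4  4  4]
 [ 4  5  4  4  4  4  3  1  2  4  4  4  4  3]
 [ 4  4  4  4  4  4  3  1  3  4  4  4  4  4]
 [ 3  4  4  4  4  4  3  0  1  3  4  4  3  7]
 [ 4  4  4  3  4  3  0 -2  0  2  2  3  6 19]
 [ 4  4  4  4  3  2 -1 -1  1  2  3  5 16 31]
 [ 4  4  4  4  3  2 -1  0  3  2  5 14 29 32]
 [ 4  3  4  4  4  4  2  7  8  5 14 29 33 31]
 [ 4  4  4  4  4  7 11 17 23 14 25 31 32 31]
 [ 4  4  4  4  4  9 16 19 28 23 29 32 31 32]
 [ 3  4  3  2  2  9 18 20 21  7 18 29 33 31]
 [ 2  3  3  2  2  8 25 28 13  1  4 11 23 29]
 [ 2  1  2  0  0  4 13 13  2  1  0  1  8 20]
 [ 1  1  0  1  2  2  2  2  1  1  0  1  6 22]]
[[78 79 78 78 77 78 69 55 65 78 77 78 78 79]
 [78 77 78 78 79 78 66 48 63 77 79 78 77 77]
 [78 78 78 78 78 79 67 50 67 78 79 78 71 56]
 [79 78 77 78 79 78 64 37 47 69 78 77 71 51]
 [78 78 78 79 78 68 40 23 32 59 74 67 58 42]
 [77 78 78 78 74 55 27 21 44 68 76 68 48 37]
 [78 78 78 78 74 52 30 37 61 70 55 48 38 37]
 [78 78 78 78 79 72 52 43 66 66 42 36 36 36]
 [79 78 78 78 79 77 60 42 56 46 33 35 34 36]
 [77 79 78 78 78 73 54 38 49 43 36 35 35 35]
 [71 77 72 60 64 63 51 40 56 59 47 37 35 36]
 [60 63 71 62 57 48 47 52 61 66 61 53 44 39]
 [53 48 47 45 52 62 60 61 66 67 66 65 64 56]
 [41 45 56 65 66 67 66 63 67 71 71 69 64 53]]
pivot [[361.5  197.92]]
40 [array([360.24, 208.4 ]), array([360.88, 208.02]), array([361.52, 207.6 ])]
48 [array([360.  , 210.46]), array([360.76, 210.01]), array([361.52, 209.5 ])]
52 [array([359.88, 211.48]), array([360.7 , 210.99]), array([361.52, 210.44])]
```

Residual: tab centre is about 0.45 px right of the needle line, roughly 0.04 rad, which agrees with the initial estimate of about 0.36. I'll rock on to 0.365 and check.

```bash
python3 - <<'E'
from h import *
np.set_printoptions(precision=2,suppress=True,linewidth=150)
st=list(np.load("st.npy")[:2])
rock([.35,.365,.365,.365],st,gain=.04)
wait(1.2); s=state(); print(s["clock"],s["force"]-np.load("f0.npy"))
im=np.mean([camera("scene").astype(float) for i in range(10)],0)
sub=im[200:214,354:368]
print((sub[...,2]-sub[...,0]).round().astype(int)); print(sub.mean(2).round().astype(int))
cv2.imwrite("pics/c4.png",cv2.resize(im[185:225,340:380].astype(np.uint8),(600,600),interpolation=cv2.INTER_CUBIC))
E
```

```text
22.0 0.35 [7.2 0.8 6.1] [ 0.66 -2.27  1.22] [473.9    0.36] [0.58 0.15 0.2 ] 89
22.4 0.365 [6.6 0.6 7.1] [ 0.6  -2.26  1.15] [473.91   0.32] [0.6  0.16 0.24] 89
22.8 0.365 [6.4 0.7 7.6] [ 0.67 -2.31  1.22] [473.89   0.33] [0.59 0.14 0.22] 89
23.1 0.365 [6.7 0.  7.1] [ 0.65 -2.31  1.2 ] [473.87   0.35] [0.59 0.14 0.23] 89
24.3333 [7.31 2.12 6.58]
[[ 5  4  4  4  5  5  4  3  2  4  5  4  5  4]
 [ 5  4  4  5  4  5  5  4  2  5  5  5  4  4]
 [ 5  4  5  4  4  5  5  4  2  4  4  4  4  3]
 [ 4  5  5  5  4  5  4  1  0  3  4  4  4  6]
 [ 4  6  5  5  5  4  3 -1 -2  2  4  4  5 15]
 [ 4  5  4  5  4  4  1 -2  1  2  4  3  7 24]
 [ 4  4  4  5  4  3  2  0  2  3  3  8 23 32]
 [ 5  5  5  5  4  5  4  2  2  3  7 23 32 32]
 [ 5  4  5  4  5  8 12 11  6  6 19 31 32 32]
 [ 5  5  4  3  4  7 16 24 20 22 29 32 31 32]
 [ 3  4  4  2  3  6 14 24 20 14 23 31 32 32]
 [ 3  4  4  4  3  5 19 31 17  2  6 18 29 31]
 [ 2  3  2  2  1  1  5  8  2  0  0  5 14 25]
 [ 2  1  1  1  2  0  1  1  0  0  1  1  3 15]]
[[78 78 78 78 79 78 78 64 54 77 78 78 78 79]
 [79 79 78 78 78 78 78 65 53 77 78 79 79 77]
 [78 78 78 78 78 79 78 63 44 66 79 79 76 62]
 [78 78 78 78 79 78 70 47 28 52 77 79 77 65]
 [78 77 78 79 79 74 56 28 22 45 71 74 61 49]
 [79 78 78 79 78 68 37 22 31 57 76 69 44 35]
 [78 79 78 78 78 69 45 33 53 73 66 54 34 35]
 [79 78 78 79 80 79 70 52 52 67 46 35 35 36]
 [78 79 78 78 78 77 65 42 43 51 31 34 35 35]
 [77 79 74 66 66 68 62 40 35 34 34 34 36 36]
 [66 71 71 66 70 66 59 41 47 52 43 36 35 36]
 [63 70 76 69 54 41 44 51 59 63 59 47 38 36]
 [38 45 48 45 51 63 64 63 64 65 65 60 56 52]
 [51 58 65 65 66 68 66 66 65 69 71 71 66 56]]
```

View pics/c4.png

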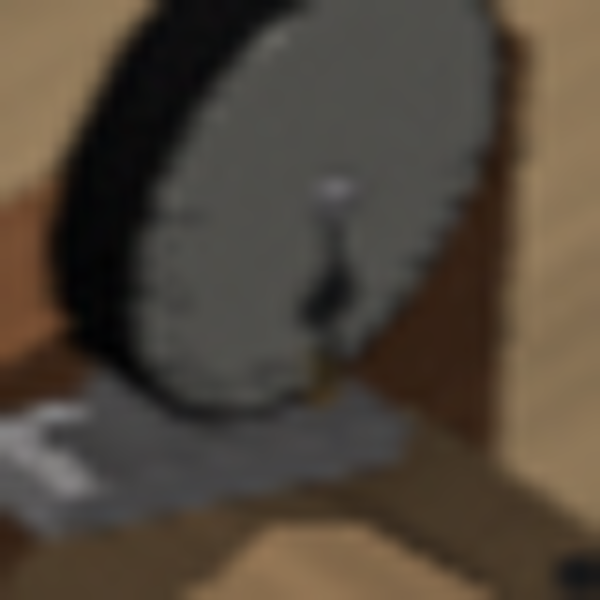

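Appears aligned, but the needle stands proud of the dial, so this oblique view has parallax. I'll solve for the tab's offset in 3D, using the dial ellipse as reference, before handing in.

```bash
python3 - <<'E'
from h import *
np.set_printoptions(precision=2,suppress=True,linewidth=150)
cur=np.mean([camera("scene").astype(float) for i in range(6)],0); np.save("im4.npy",cur)
Y=-.025
g3=rolled(474.4,142,.33);g3[2]+=.5; g4=rolled(474.4,142,.365); g4[2]+=.55
sets=[("bench",cv2.imread("pics/scene0.png").astype(float),np.array([577.5,-181.5,0]),0,0),
 ("up",cv2.imread("pics/s2.png").astype(float),np.array([474.9,142.4,95.2]),Y,0),
 ("t33",np.load("im3.npy"),g3,Y,.33),("t365",cur,g4,Y,.365)]
for n,im,g,yw,th in sets:
    Rg=Ro.from_euler('ZX',[yw,-th]); W=lambda x,r,a: proj("scene",g+Rg.apply([x,r*np.sin(a),72-r*np.cos(a)]))[0]
    c=W(12,0,0); r0,c0=int(c[1])-25,int(c[0])-25
    s=im[r0:r0+50,c0:c0+50]; d=s[...,2]-s[...,0]; m=s.mean(2)
    mask=((abs(m-77)<11)&(abs(d-4)<4)).astype(np.uint8)
    # keep only pixels within the model ellipse + margin
    ell=np.array([W(12,53,a) for a in np.arange(0,6.28,.2)])-[c0,r0]
    mm=np.zeros_like(mask); cv2.fillPoly(mm,[ell.round().astype(np.int32)],1); mask&=mm
    cs,_=cv2.findContours(mask,cv2.RETR_EXTERNAL,cv2.CHAIN_APPROX_NONE); k=cv2.convexHull(max(cs,key=cv2.contourArea))
    e=cv2.fitEllipse(k); me=cv2.fitEllipse((np.array([W(12,50,a) for a in np.arange(0,6.28,.2)])).astype(np.float32))
    off=np.array(e[0])+[c0,r0]-np.array(me[0])
    # brass
    t=W(14,48,.37)-[c0,r0]; vv,uu=np.mgrid[:50,:50]
    near=(abs(uu-t[0])<3.6)&(abs(vv-t[1])<3.6)
    tm=np.zeros_like(mask); cv2.fillPoly(tm,[(np.array([W(14,r,a) for r,a in((37,.2),(37,.55),(57,.55),(57,.2))])-[c0,r0]).round().astype(np.int32)],1)
    w=np.clip(d-5,0,None)*tm; b=np.array([(w*uu).sum(),(w*vv).sum()])/w.sum()+[c0,r0]
    print(n,"ellipse axes",np.array(e[1]),"model",np.array(me[1]),"offset",off,"brass",b)
    for r in(46,48,50):
        f=least_squares(lambda q:W(q[0],r,q[1])+off-b,[14,.35]); print("  r",r,"x,theta",f.x)
E
```

```text
bench ellipse axes [19.22 34.65] model [18.14 36.8 ] offset [-0.2   0.35] brass [305.28 304.64]
  r 46 x,theta [14.52  0.39]
  r 48 x,theta [13.41  0.39]
  r 50 x,theta [12.31  0.4 ]
up ellipse axes [17.34 32.73] model [17.5  33.36] offset [-0.44  0.16] brass [359.08 209.76]
  r 46 x,theta [16.36  0.37]
  r 48 x,theta [15.09  0.39]
  r 50 x,theta [13.83  0.4 ]
t33 ellipse axes [17.5  31.63] model [17.24 33.15] offset [-0.14 -0.36] brass [361.12 209.59]
  r 46 x,theta [18.62  0.32]
  r 48 x,theta [17.05  0.35]
  r 50 x,theta [15.52  0.39]
t365 ellipse axes [17.11 32.38] model [17.21 33.13] offset [-0.34 -0.05] brass [361.25 209.84]
  r 46 x,theta [18.99  0.32]
  r 48 x,theta [17.37  0.36]
  r 50 x,theta [15.81  0.39]
```

The unoccluded views (bench, upright) both give about 0.39 rad, consistent with the apparent alignment at 0.365 plus parallax. I'll set 0.385, trim the pushes and hand in.

```bash
python3 - <<'E'
from h import *
st=list(np.load("st.npy")[:2])
rock([.375,.385,.385],st,gain=.04)
wait(2); s=state(); print(s["clock"],s["force"]-np.load("f0.npy"),s["grasp_force"])
print(sign_off())
E
```

```text
25.5 0.375 [5.9 0.2 6.5] [ 0.68 -2.24  1.27] [4.7386e+02 3.5000e-01] [0.59 0.17 0.22] 89
25.9 0.385 [7.7 1.7 7.1] [ 0.65 -2.25  1.25] [4.7381e+02 3.3000e-01] [0.63 0.18 0.26] 89
26.2 0.385 [6.1 0.6 6.7] [ 0.63 -2.29  1.22] [4.7384e+02 3.3000e-01] [0.6  0.13 0.24] 89
28.2333 [7.68840105 0.21963008 7.01152381] 89.31769967079163
the job is handed in; nothing more can be done
None
```

I handed the job in at 28 s with the gauge held on the hump, tilted 0.385 rad (tab measured at about 0.36–0.39 rad), pressing about 7 N on the stud and 8 N on the joist; the cell returned no verdict.

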